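Check the dosing barrels and refit the interlocked guard

TASK

Get the dosing station ready to run: push the plunger of every barrel in the rack as far as it will go; leave the barrels whose plungers go fully home standing in their pockets, and put every barrel whose plunger sticks part-way into the black reject tray. Then fit the lift-off guard in front of the rack and parallel to it, so that its flat tongue goes straight and fully down into the slot of the interlock switch and its feet stand on the base plate, and finally press the start button once the guard is in. Do not knock over any bottle, jar or beaker.

Things in the scene. Friction and masses are not known exactly. Their poses are not given: they have to be found in the camera images.
- rack (a point): Centre of the top of the white barrel rack (42 x 205 mm, top 53 mm above the bench) on the 8 mm base plate of the dosing station. z up, y along the row of five pockets 40 mm apart (25 mm square, 40 mm deep), x across the row, away from the guard's place, 80 mm off. Plate, rack, switch and control box are one fixed station that stands elsewhere and turned in each start.
- barrel_a_mid (a point): Dosing barrel a (may be absent): white plastic syringe-like barrel, 22 mm in diameter and 80 mm tall, with a square flange 28 x 28 x 5 mm as its top; about 60 g. The point is on its axis at half height, 40 mm from either end; z points along the axis to the plunger end. In its rack pocket it stands upright with its foot 13 mm and its top 93 mm above the bench.
- barrel_a_plunger (a joint): How far the plunger of barrel a has been pushed in, m: 0 is fully drawn out, 0.018 fully home. It ends in a grey round cap (24 mm across, 4 mm thick) on the barrel's axis, whose upper face is 26 mm above the top of the flange when drawn out and 8 mm above it fully home. A free plunger moves against 2 to 4 N all the way and stays put; one that sticks moves easily 7 to 10 mm, then stops dead.
- barrel_b_mid (a point): Dosing barrel b (may be absent): white plastic syringe-like barrel, 22 mm in diameter and 80 mm tall, with a square flange 28 x 28 x 5 mm as its top; about 60 g. The point is on its axis at half height, 40 mm from either end; z points along the axis to the plunger end. In its rack pocket it stands upright with its foot 13 mm and its top 93 mm above the bench.
- barrel_b_plunger (a joint): How far the plunger of barrel b has been pushed in, m: 0 is fully drawn out, 0.018 fully home. It ends in a grey round cap (24 mm across, 4 mm thick) on the barrel's axis, whose upper face is 26 mm above the top of the flange when drawn out and 8 mm above it fully home. A free plunger moves against 2 to 4 N all the way and stays put; one that sticks moves easily 7 to 10 mm, then stops dead.
- barrel_c_mid (a point): Dosing barrel c (may be absent): white plastic syringe-like barrel, 22 mm in diameter and 80 mm tall, with a square flange 28 x 28 x 5 mm as its top; about 60 g. The point is on its axis at half height, 40 mm from either end; z points along the axis to the plunger end. In its rack pocket it stands upright with its foot 13 mm and its top 93 mm above the bench.
- barrel_c_plunger (a joint): How far the plunger of barrel c has been pushed in, m: 0 is fully drawn out, 0.018 fully home. It ends in a grey round cap (24 mm across, 4 mm thick) on the barrel's axis, whose upper face is 26 mm above the top of the flange when drawn out and 8 mm above it fully home. A free plunger moves against 2 to 4 N all the way and stays put; one that sticks moves easily 7 to 10 mm, then stops dead.
- barrel_d_mid (a point): Dosing barrel d (may be absent): white plastic syringe-like barrel, 22 mm in diameter and 80 mm tall, with a square flange 28 x 28 x 5 mm as its top; about 60 g. The point is on its axis at half height, 40 mm from either end; z points along the axis to the plunger end. In its rack pocket it stands upright with its foot 13 mm and its top 93 mm above the bench.
- barrel_d_plunger (a joint): How far the plunger of barrel d has been pushed in, m: 0 is fully drawn out, 0.018 fully home. It ends in a grey round cap (24 mm across, 4 mm thick) on the barrel's axis, whose upper face is 26 mm above the top of the flange when drawn out and 8 mm above it fully home. A free plunger moves against 2 to 4 N all the way and stays put; one that sticks moves easily 7 to 10 mm, then stops dead.
- barrel_e_mid (a point): Dosing barrel e (may be absent): white plastic syringe-like barrel, 22 mm in diameter and 80 mm tall, with a square flange 28 x 28 x 5 mm as its top; about 60 g. The point is on its axis at half height, 40 mm from either end; z points along the axis to the plunger end. In its rack pocket it stands upright with its foot 13 mm and its top 93 mm above the bench.
- barrel_e_plunger (a joint): How far the plunger of barrel e has been pushed in, m: 0 is fully drawn out, 0.018 fully home. It ends in a grey round cap (24 mm across, 4 mm thick) on the barrel's axis, whose upper face is 26 mm above the top of the flange when drawn out and 8 mm above it fully home. A free plunger moves against 2 to 4 N all the way and stays put; one that sticks moves easily 7 to 10 mm, then stops dead.
- reject_tray: Loose black open tray for rejects, 190 x 150 mm outside (long side along its x), 40 mm high, walls and floor 4 mm; origin under its centre, z up.
- guard_grip (a point): Middle of the black handle (12 mm thick, 70 long, 45 tall) on the top edge of the loose lift-off guard: a clear upright panel 170 mm wide, 5 thick, 120 high, on two steel feet 90 mm long; 0.45 kg. The point is 145 mm above the feet's underside, the handle's top 165 mm. x is the panel's normal (handle thickness, feet's length), y along the panel, tongue on the -y end, z up.
- guard_tongue (a point): Middle of the lower end of the guard's flat steel tongue: 5 mm thick (guard's x), 18 mm wide (y), hanging 40 mm down from a bracket on the -y end of the panel; 112 mm from the handle's middle along -y, 30 mm above the underside of the feet. Axes as the guard's.
- slot (a point): Centre of the mouth of the slot in the top of the grey guard interlock switch (34 x 36 mm, 60 mm above the bench). The slot is 10 mm along x and 22 mm along y, 34 mm deep, rims chamfered 2 mm. Axes as the rack's. With the guard fitted its axes are parallel to these and point the same way, its feet stand on the base plate, its panel in front of the rack, and the tongue reaches 22 mm into the slot.
- start_button_top (a point): Centre of the top of the black round start button (30 mm across) on the grey control box at the -y end of the station.
- start_button (a joint): Travel of the start button, m: 0 released, 0.006 fully pressed (about 5 N); springs back.
- amber_bottle: Bystander: amber bottle, 72 mm across, 170 mm tall; origin under its centre.
- white_jar: Bystander: white jar with red cap, 76 mm across, 120 mm tall; origin under its centre.
- beaker: Bystander: glass beaker, 72 mm across, 85 mm tall; origin under its centre.
- beaker_2: Bystander: small glass beaker, 56 mm across, 70 mm tall; origin under its centre.
Mind the look-alikes: they are no part of the job. Leave any purple look-alike of the part that bears barrel_a_mid alone. Leave any yellow look-alike of the part that bears barrel_e_mid alone.

How it is judged:
On the way, in this order (a step that is already met when the one before it is completed fails the run):
1. every plunger has been pushed as far as it goes, and every barrel whose plunger sticks lies in the reject tray (value of joint each of barrel_a_plunger, barrel_d_plunger above 0.0155 m and value of joint barrel_c_plunger above 0.005 m and value of joint barrel_e_plunger above 0.008 m and value of joint barrel_b_plunger above 0.0065 m and x of barrel_b_mid in the frame of reject_tray between -0.093 and 0.093 m and y of barrel_b_mid in the frame of reject_tray between -0.073 and 0.073 m and z of barrel_b_mid in the frame of reject_tray between 0 and 0.075 m and x of barrel_c_mid in the frame of reject_tray between -0.093 and 0.093 m and y of barrel_c_mid in the frame of reject_tray between -0.073 and 0.073 m and z of barrel_c_mid in the frame of reject_tray between 0 and 0.075 m and x of barrel_e_mid in the frame of reject_tray between -0.093 and 0.093 m and y of barrel_e_mid in the frame of reject_tray between -0.073 and 0.073 m and z of barrel_e_mid in the frame of reject_tray between 0 and 0.075 m), for 0.2 s.
2. the guard stands fitted, its tongue fully in the switch slot (z of guard_tongue in the frame of slot below -0.018 m and horizontal distance between guard_tongue and slot below 0.0055 m and angle between guard_grip's own z axis and vertical below 0.05 rad and angle between the x axis of guard_grip and the x axis of slot, either way round below 0.12 rad), for 0.3 s.
3. the start button is pressed with the guard fitted (all of step 2 and value of joint start_button above 0.004 m), for 0.05 s.
At the end, for the whole second after the job is handed in: Free plungers over 15.5 mm in, their barrels upright in their pockets (within 12 mm, 0.15 rad); sticking barrels' middles within the reject tray; tongue end 18 mm or more below the slot mouth, within 5.5 mm of its centre; guard upright (0.05 rad) and parallel (0.12 rad); button released (all of step 2 and value of joint each of barrel_a_plunger, barrel_d_plunger above 0.0155 m and distance of each of barrel_a_mid, barrel_d_mid from where it was at the start of the episode below 0.012 m and angle between each of barrel_a_mid, barrel_d_mid's own z axis and vertical below 0.15 rad and x of barrel_b_mid in the frame of reject_tray between -0.093 and 0.093 m and y of barrel_b_mid in the frame of reject_tray between -0.073 and 0.073 m and z of barrel_b_mid in the frame of reject_tray between 0 and 0.075 m and x of barrel_c_mid in the frame of reject_tray between -0.093 and 0.093 m and y of barrel_c_mid in the frame of reject_tray between -0.073 and 0.073 m and z of barrel_c_mid in the frame of reject_tray between 0 and 0.075 m and x of barrel_e_mid in the frame of reject_tray between -0.093 and 0.093 m and y of barrel_e_mid in the frame of reject_tray between -0.073 and 0.073 m and z of barrel_e_mid in the frame of reject_tray between 0 and 0.075 m and value of joint start_button below 0.002 m); the robot touches nothing.
It fails at once if a bottle, jar or beaker is knocked over (angle between any of amber_bottle, white_jar, beaker, beaker_2's own z axis and vertical above 0.7 rad).
Of barrel_a, barrel_b, barrel_d only 1 to 3 are there at a start; the rules pass over those that are not, and their reading is None.
At some moment in a run one of guard, reject_tray may be knocked a few centimetres aside while the robot is not near it.
Once in a run the grip may slacken for a moment while it holds something.
It also fails if it takes over 210 s, if anything falls off the work surface, if the arm or the gripper's body presses on something with over 40 N, if the wrist force passes 120 N, or if a joint passes its speed limit or range.

ROBOT

A 7-joint arm with a two-finger parallel gripper is mounted at the origin on the work surface. World frame = base frame: x ahead of the robot, y to its left, z up, the work surface at z = 0. Lengths are in m, angles in rad, forces in N, time in s.
With the tool pointing down it reaches from about 0.4 to 0.875 m from the base axis. Payload 19.3 kg.
Tool frame: the origin (TCP) lies midway between the tips of the shut fingers; the grasp point (between the pads) lies 19 mm behind it (bot.pinch_z is the distance from the TCP to the grasp point, in m); z points along the fingers, y is the direction in which the jaws open and shut (so a half turn about z gives the same grasp; the last joint's range is limited). The gripper opens to 85 mm and grips with 20 to 120 N. Pads are 22 mm wide; open, the fingers measure 114 mm over their backs; the gripper's body (76 mm by 85 mm) begins 54 mm behind the grasp point. The pads swing forward as they close: fully open they stand 13 mm farther back than shut.
Start: joints at [-1.188, 0.521, -0.036, 1.599, 0.021, 1.021, -0.113], TCP at [0.273, 0.562, 0.231] pointing down, gripper open.
Joint ranges: [-2.91, 2.91], [-0.3, 2.13], [-1.5, 1.42], [0.17, 2.43], [-1.26, 4.41], [0.16, 1.93], [-2.52, 2.52]. Speed limits (rad/s): [1.89, 1.89, 2.39, 2.39, 3.01, 3.01, 3.01].

INTERFACE

Orientations are given as [roll, pitch, yaw] about the fixed x, y, z axes, in that order (R = Rz(yaw) Ry(pitch) Rx(roll)).
In Python, from workcell import bot gives the robot as it stands. The module is installed in compiled form; this text tells all that it offers.
- The arm moves only by the tool move_arm, never from a script. Its argument "moves" is text: rows parted by semicolons, each of 4 numbers parted by spaces: the shift along the tool's x, y, z in mm, then the turn about the tool's z in rad. In form: dx dy dz yaw; .... A call has exactly 10 rows; each row is the pose to reach, as a shift and turn from the pose commanded when the call began, along the tool's axes at that moment; what a row does not reach only later rows make up. A row lasts 1/12 s, in which the tool goes at most 41.7 mm and 7.16 degrees, less where a joint would pass 70% of its speed; a pose out of reach is approached as far as the arm can. A call with a gripper value outside its range is refused whole. "grip" is the opening, from 0 (shut) to 1 (fully open), set as the call begins (left out, the last holds). The fingers move at their own pace and stop on an object; "grip_force" is the grip in N (left out, the last holds). Time passes only in rows, so rows that repeat a pose let the fingers close, or fill a call up. It gives the time, the measured TCP pose, the force and the opening at its end, in the units of the state.
- bot.observe(): the state, without advancing time (a new reading comes with each control period).
- bot.grab_frame(name): name is "side" or "top" or "wrist"; returns a dict with "frame" (420x560x3 uint8, red, green, blue), "z_map" (420x560 float32, m along the optical axis (not along the pixel's ray), 0 where there is no reading), "K" (3x3 intrinsics, pixels), "dist" ([k1, k2, p1, p2, k3] as OpenCV has them; the pictures are not rectified), "eye" and "attitude" of the camera in the world. Camera axes: x right, y up, looking along -z (the intrinsics and any distortion apply to the point x, -y, -z); pixel columns grow to the right and rows downward; lengths in m; the calibration is good to about 2 mm. A picture is of the moment at which its call begins.
- bot.job_done(): hands the job in, once; it reports no verdict.
Trained networks look in a picture, given as the dict that the camera call returned (one of the last four; its "shot" number tells which), for a name from the list of things; names that differ only in an ending like _2 or _b are one class to them, and where a whole thing is asked for, a point or a joint stands for the part that bears it (a point fixed in the world has none). Each returns a list of dicts, best first, with "conf" (0 to 1); they miss things now and then, are a little off and sometimes report something else, mostly with a low value. They report only what shows in the picture. A call takes as long as a camera call. They do not tell look-alikes from the thing itself.
- bot.search_frame(picture, label): "at" ([column, row] in pixels, amid what is visible of it).
- bot.pinpoint(picture, label): "at" ([column, row] in pixels: a listed point, or the origin of a listed thing).
The state is a dict: "clock": time; "qpos": joint angles; "qd": joint speeds; "joint_efforts": joint torques, N m; "position": TCP position; "tool_rot": TCP orientation; "force": force on the tool from outside, world axes, zero at the start; "moment": the same for the moment, N m; "grip_width": finger opening in m.
Only numpy, scipy, OpenCV 4.12 (cv2) and the standard library are available. Lean on these libraries where they do the work, as an engineer would, in place of code of your own. Each camera call takes 0.05 s, during which the arm holds its last target. There are 200 camera calls.

## Working session

There is one attempt and no reset: what is moved stays moved. The work goes in short steps, Python scripts to look and compute and a tool call to move; the robot and the scene stay as the last step left them, time stands still between calls to the robot, and variables do not carry over. Pictures are saved under pics/ and viewed, about 12 in all and at most 16, crops included, and the job is handed in when it is done.

Besides the shell and the picture viewer there is one more tool, called after "Request:" as a command line: name --argument value ..., lists and objects as JSON in quotes. move_arm: Moves the arm, as the interface text tells. Its arguments: {"type":"object","properties":{"moves":{"type":"string"},"grip":{"type":"number"},"grip_force":{"type":"number"}},"required":["moves"]}

```bash
mkdir -p pics
cat > h.py <<'E'
import numpy as np, cv2
from scipy.spatial.transform import Rotation as R
from workcell import bot
def rot(a):
    a=np.array(a,float)
    if a.shape==(3,3): return a
    if a.size==4: return R.from_quat(a).as_matrix()
    return R.from_euler('xyz',a).as_matrix()
def cloud(p):
    h,w=p['z_map'].shape
    uv=np.stack(np.meshgrid(np.arange(w),np.arange(h)),-1).reshape(-1,1,2).astype(float)
    n=cv2.undistortPoints(uv,np.array(p['K']),np.array(p['dist'])).reshape(h,w,2)
    z=p['z_map'][...,None]
    c=np.concatenate([n[...,:1]*z,-n[...,1:]*z,-z],-1)
    W=c@rot(p['attitude']).T+np.array(p['eye'])
    W[p['z_map']==0]=np.nan
    return W
def onplane(p,at,zw):
    n=cv2.undistortPoints(np.array(at,float).reshape(1,1,2),np.array(p['K']),np.array(p['dist'])).ravel()
    d=rot(p['attitude'])@np.array([n[0],-n[1],-1]); e=np.array(p['eye'])
    return e+d*(zw-e[2])/d[2]
def at(W,uv,r=2):
    u,v=int(round(uv[0])),int(round(uv[1])); return np.nanmedian(W[max(0,v-r):v+r+1,max(0,u-r):u+r+1].reshape(-1,3),0)
def save(p,name,crop=None,s=1):
    im=p['frame'][...,::-1]
    if crop: a,b,c,d=crop; im=im[b:d,a:c]
    cv2.imwrite('pics/'+name,cv2.resize(im,None,fx=s,fy=s,interpolation=cv2.INTER_CUBIC))
E
python3 - <<'E'
from h import *
s=bot.observe(); print({k:np.round(v,3).tolist() for k,v in s.items()}, bot.pinch_z)
for c in ['top','side']:
    p=bot.grab_frame(c); save(p,c+'1.png',s=1.4); W=cloud(p); print(c,np.round(p['eye'],3),np.round(p['attitude'],3).tolist(),np.round(p['K'],1).tolist())
    np.savez(c+'1.npz',W=W,f=p['frame'])
    for l in ['rack','barrel_a_mid','reject_tray','guard_grip','guard_tongue','slot','start_button_top','amber_bottle','white_jar','beaker']:
        for d in bot.pinpoint(p,l)[:7]:
            if d['conf']>.2: print(l,round(d['conf'],2),np.round(d['at']),np.round(at(W,d['at']),3))
E
```

```text
{'clock': 0.0, 'qpos': [-1.188, 0.522, -0.036, 1.6, 0.021, 1.021, -0.113], 'qd': [-0.0, 0.001, -0.001, -0.0, 0.0, 0.002, 0.0], 'joint_efforts': [-0.002, -92.709, 1.979, -36.994, 0.018, 0.008, -0.0], 'position': [0.273, 0.562, 0.231], 'tool_rot': [-3.14, 0.0, 2.689], 'force': [-0.04, -0.684, 0.884], 'moment': [-0.06, -0.014, 0.032], 'grip_width': 0.085} 0.0187
top [0.508 0.009 1.031] [0.062, -0.011, -1.573] [[410.3, 0.0, 279.2], [0.0, 410.3, 212.3], [0.0, 0.0, 1.0]]
rack 0.85 [255. 195.] [0.604 0.053 0.116]
barrel_a_mid 0.7 [253. 194.] [0.606 0.057 0.117]
barrel_a_mid 0.52 [260. 132.] [0.754 0.043 0.081]
reject_tray 0.76 [127. 249.] [0.481 0.377 0.004]
guard_grip 0.63 [440. 247.] [ 0.488 -0.342  0.164]
guard_tongue 0.96 [429. 202.] [ 0.593 -0.363  0.052]
slot 0.86 [308. 219.] [ 0.554 -0.073  0.028]
slot 0.47 [182. 140.] [0.73  0.218 0.116]
slot 0.35 [128. 250.] [0.479 0.375 0.004]
start_button_top 0.66 [326. 172.] [ 0.661 -0.112  0.083]
amber_bottle 0.9 [350. 135.] [ 0.743 -0.164  0.107]
amber_bottle 0.64 [274. 190.] [0.615 0.01  0.117]
white_jar 0.69 [183. 140.] [0.731 0.217 0.111]
b
[... 185 characters left out ...]
[0.0, 0.0, 1.0]]
rack 0.78 [300. 204.] [0.61  0.05  0.055]
rack 0.21 [295. 194.] [0.603 0.089 0.054]
barrel_a_mid 0.91 [365. 208.] [0.758 0.036 0.044]
barrel_a_mid 0.64 [301. 202.] [0.61  0.048 0.063]
reject_tray 0.69 [283. 237.] [ 0.562 -0.057  0.057]
reject_tray 0.64 [243. 150.] [0.492 0.311 0.034]
guard_grip 0.63 [257. 322.] [ 0.491 -0.352  0.149]
guard_tongue 0.94 [322. 370.] [ 0.599 -0.368  0.031]
slot 0.69 [281. 239.] [ 0.558 -0.055  0.048]
start_button_top 0.49 [335. 242.] [ 0.661 -0.11   0.082]
amber_bottle 0.87 [394. 295.] [ 0.76  -0.218  0.036]
white_jar 0.89 [346. 171.] [0.748 0.205 0.03 ]
white_jar 0.4 [324. 158.] [0.705 0.283 0.019]
beaker 0.59 [372. 364.] [ 0.685 -0.363  0.031]
```

View pics/top1.png

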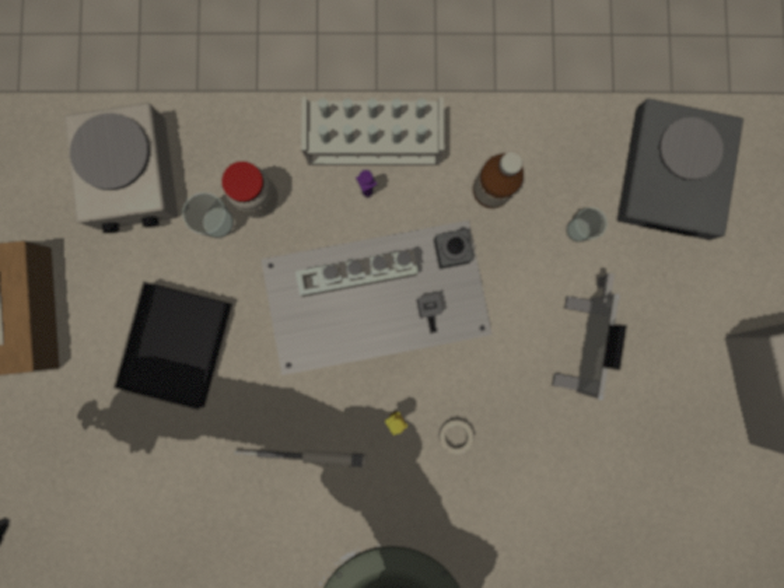

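View pics/side1.png

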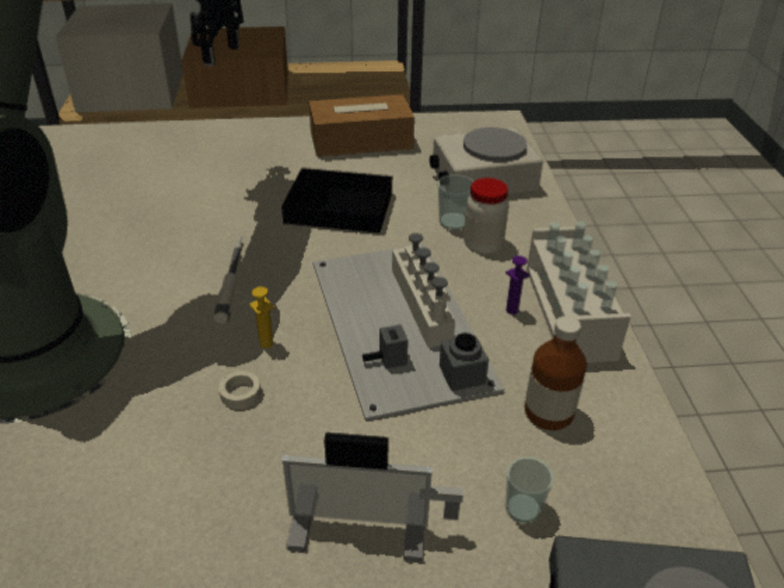

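Top view (1.4× scale): station at the centre. The rack runs (300,282)–(415,262), with its left (+y) pocket empty and 4 barrels in the others. The switch is at (431,303), the button at (455,245), the tray at (175,345), and the guard at (600,345) with its tongue up at (602,280). The purple and yellow look-alikes are at (367,182) and (396,422). The side view agrees.

```bash
cat >> h.py <<'E'
def delta(xyz,yaw=None):
    s=bot.observe(); Rm=rot(s['tool_rot']); d=Rm.T@(np.array(xyz)-s['position'])*1000
    t=0 if yaw is None else (s['tool_rot'][2]-yaw+np.pi)%(2*np.pi)-np.pi
    return np.round(d,1),round(float(t),3)
def rect(W,zr,c,r):
    m=(W[...,2]>zr[0])&(W[...,2]<zr[1])&(np.hypot(W[...,0]-c[0],W[...,1]-c[1])<r)
    P=W[m][:,:2]; b=cv2.minAreaRect((P*1000).astype(np.float32)); return len(P),b
E
python3 - <<'E'
from h import *
for c in ['top','side']:
    W=np.load(c+'1.npz')['W']; print(c)
    print('rack',rect(W,(.047,.059),(.605,.05),.125))
    print('switch',rect(W,(.054,.066),(.55,-.075),.035))
    print('handle',rect(W,(.155,.175),(.488,-.345),.06))
    print('panel+',rect(W,(.105,.128),(.50,-.34),.13))
    print('tray',rect(W,(.034,.046),(.48,.375),.15))
    print('button',rect(W,(.07,.095),(.66,-.11),.035))
    m=(W[...,2]>.098)&(W[...,2]<.13)&(np.hypot(W[...,0]-.605,W[...,1]-.04)<.12)
    n,l,st,ce=cv2.connectedComponentsWithStats(m.astype(np.uint8))
    for i in range(1,n):
        if st[i,4]>8: print('cap',st[i,4],np.round(np.nanmedian(W[l==i],0),4))
print(delta([.60,.03,.30],1.75))
E
```

```text
top
rack (787, ((580.9791259765625, 44.10822296142578), (109.5489501953125, 217.83982849121094), 10.619935989379883))
switch (182, ((554.5798950195312, -68.14772033691406), (33.88961410522461, 36.05238723754883), 10.824676513671875))
handle (234, ((485.74578857421875, -346.1558837890625), (13.201528549194336, 69.42192840576172), 80.22647094726562))
panel+ (320, ((486.00653076171875, -345.1791076660156), (12.185417175292969, 169.8262481689453), 79.56407928466797))
tray (594, ((488.01177978515625, 378.2280578613281), (152.8683624267578, 190.7750701904297), 75.9168472290039))
button (256, ((653.2152709960938, -110.44036865234375), (42.83335876464844, 43.05989456176758), 88.73787689208984))
cap 84 [ 0.6274 -0.0214  0.1184]
cap 87 [0.6196 0.0167 0.1172]
cap 89 [0.6128 0.0569 0.1172]
cap 86 [0.6058 0.095  0.1181]
side
rack (618, ((610.3629760742188, 40.79344940185547), (231.152099609375, 110.59062194824219), 79.51268768310547))
switch (204, ((555.9816284179688, -66.07816314697266), (34.3599967956543, 39.579254150390625), 12.421095848083496))
handle (424, ((487.47503662109375, -346.0888977050781), (14.371665000915527, 69.67939758300781), 80.53253173828125))
panel+ (862, ((487.0287170410156, -346.6922912597656), (13.428400039672852, 170.58160400390625), 79.66409301757812))
tray (402, ((490.06451416015625, 379.6650390625), (162.13485717773438, 191.9602813720703), 76.1351318359375))
button (264, ((654.9368896484375, -112.68387603759766), (39.1448860168457, 44.2867431640625), 79.8445816040039))
cap 74 [0.6063 0.0954 0.117 ]
cap 80 [0.6137 0.0568 0.1156]
cap 173 [ 0.6253 -0.0093  0.1163]
(array([-526.4, -335.5,  -68.7]), 0.939)
```

Request:
move_arm --moves "-30 -19 -7 0.1; -60 -38 -14 0.2; -90 -57 -21 0.3; -120 -76 -28 0.4; -150 -95 -35 0.5; -180 -114 -42 0.6; -210 -133 -49 0.7; -240 -152 -56 0.8; -270 -171 -63 0.9; -300 -190 -69 0.935" --grip 0

```text
clock: 1.93
position: [0.4607, 0.2583, 0.301]
tool_rot: [3.141, -0.0, 1.748]
force: [0.1, 0.4, -0.6]
grip_width: 0.0002
```

Run:
```python
from h import *
s=bot.observe();print(s['clock'],s['position'],s['tool_rot'],s['qpos'])
print(delta([.60,.03,.30],1.757))
```

```text
1.9333 [0.4607463  0.25834388 0.30100812] [ 3.14102229e+00 -4.42784625e-04  1.74757592e+00] [-0.83776024  0.30132185  0.27504587  1.77815971 -0.09203552  1.0738785
 -0.35383571]
(array([-249.3,   96.9,    1. ]), -0.009)
```

Request:
move_arm --moves "-28 11 0 0; -56 22 0 0; -84 33 0 0; -112 44 0 0; -140 55 0 0; -168 66 0 0; -196 77 0 0; -224 88 0 0; -249 97 0 0; -249 97 0 0"

```text
clock: 2.77
position: [0.6024, 0.0273, 0.3003]
tool_rot: [3.141, 0.002, 1.748]
force: [0.4, -0.7, -0.2]
grip_width: 0.0
```

Run:
```python
from h import *
s=bot.observe();print(s['clock'],s['position'],s['tool_rot'],s['force'])
p=bot.grab_frame('wrist'); save(p,'w1.png',s=1.4); W=cloud(p); np.savez('w1.npz',W=W)
print(p['eye'],p['attitude'])
print('switch',rect(W,(.054,.066),(.555,-.068),.035))
print('button',rect(W,(.07,.095),(.655,-.11),.03))
print('rack',rect(W,(.047,.059),(.61,.055),.115))
m=(W[...,2]>.105)&(W[...,2]<.13)&(np.hypot(W[...,0]-.605,W[...,1]-.04)<.12)
n,l,st,ce=cv2.connectedComponentsWithStats(m.astype(np.uint8))
for i in range(1,n):
    if st[i,4]>8: P=W[l==i];print('cap',st[i,4],np.round(np.nanmedian(P,0),4),np.round((np.nanmin(P,0)+np.nanmax(P,0))/2,4))
```

```text
2.7667 [0.60239075 0.0272925  0.3002871 ] [3.14116437e+00 2.48297177e-03 1.74838618e+00] [ 0.36829646 -0.70718389 -0.1808357 ]
[0.58905174 0.10449262 0.44263129] [-0.31612642 -0.00116815  0.17707888]
switch (775, ((556.39013671875, -66.76512908935547), (35.19123840332031, 37.06123352050781), 10.57135009765625))
button (137, ((672.665283203125, -101.7780990600586), (8.83654499053955, 34.96843338012695), 22.602277755737305))
rack (3473, ((592.5368041992188, 54.19581604003906), (94.08419036865234, 205.76287841796875), 8.291007995605469))
cap 568 [0.6074 0.0969 0.1181] [0.6074 0.0968 0.1181]
cap 513 [0.6146 0.058  0.117 ] [0.6149 0.0578 0.116 ]
cap 464 [0.622 0.019 0.117] [0.6222 0.0185 0.1161]
cap 431 [ 0.6292 -0.0201  0.1182] [ 0.6294 -0.0206  0.117 ]
```

Request:
move_arm --moves "17 4 20 0; 34 8 40 0; 50 12 60 0; 67 16 80 0; 67 16 100 0; 67 16 120 0; 67 16 140 0; 67 16 158 0; 67 16 165 0; 67 16 165 0"

```text
clock: 3.65
position: [0.6033, 0.102, 0.134]
tool_rot: [-3.139, -0.0, 1.754]
force: [-0.2, -0.4, -0.0]
grip_width: 0.0
```

Request:
move_arm --moves "0 0 5 0; 0 0 10 0; 0 0 14 0; 0 0 17 0; 0 0 20 0; 0 0 22 0; 0 0 24 0; 0 0 26 0; 0 0 28 0; 0 0 28 0"

```text
clock: 4.48
position: [0.6081, 0.1022, 0.1115]
tool_rot: [3.133, -0.001, 1.753]
force: [-3.1, 1.4, 53.2]
grip_width: -0.0003
```

Request:
move_arm --moves "0 0 -10 0; 0 0 -20 0; 0 0 -28 0; 0 0 -28 0; -12 1 -28 0; -24 1 -28 0; -36 1 -28 0; -45 2 -28 0; -45 2 -28 0; -45 2 -28 0"

```text
clock: 5.32
position: [0.6145, 0.0566, 0.135]
tool_rot: [-3.141, 0.0, 1.752]
force: [0.4, -0.7, -0.4]
grip_width: -0.0002
```

Request:
move_arm --moves "0 0 5 0; 0 0 10 0; 0 0 14 0; 0 0 17 0; 0 0 20 0; 0 0 22 0; 0 0 24 0; 0 0 26 0; 0 0 28 0; 0 0 28 0"

```text
clock: 6.15
position: [0.6143, 0.0576, 0.1069]
tool_rot: [-3.141, -0.0, 1.754]
force: [0.7, 1.5, -1.1]
grip_width: -0.0001
```

Request:
move_arm --moves "0 0 1 0; 0 0 2 0; 0 0 3 0; 0 0 4 0; 0 0 5 0; 0 0 6 0; 0 0 7 0; 0 0 7.5 0; 0 0 7.5 0; 0 0 7.5 0"

```text
clock: 6.98
position: [0.6154, 0.0575, 0.1009]
tool_rot: [3.139, 0.0, 1.754]
force: [-1.9, -0.2, 17.2]
grip_width: -0.0001
```

Request:
move_arm --moves "0 0 -12 0; 0 0 -24 0; 0 0 -35.5 0; 0 0 -35.5 0; -12 0 -35.5 0; -24 0 -35.5 0; -34 0 -35.5 0; -40 0 -35.5 0; -40 0 -35.5 0; -40 0 -35.5 0"

```text
clock: 7.82
position: [0.6216, 0.0177, 0.135]
tool_rot: [-3.141, -0.0, 1.753]
force: [0.4, 0.6, -0.4]
grip_width: 0.0001
```

Request:
move_arm --moves "0 0 5 0; 0 0 10 0; 0 0 14 0; 0 0 17 0; 0 0 20 0; 0 0 22 0; 0 0 24 0; 0 0 26 0; 0 0 28 0; 0 0 28 0"

```text
clock: 8.65
position: [0.6234, 0.0182, 0.1089]
tool_rot: [3.138, 0.0, 1.754]
force: [-2.1, 0.3, 20.6]
grip_width: 0.0003
```

Request:
move_arm --moves "0 0 -10 0; 0 0 -20 0; 0 0 -28 0; 0 0 -28 0; -12 0 -28 0; -24 0 -28 0; -34 0 -28 0; -40 0 -28 0; -40 0 -28 0; -40 0 -28 0"

```text
clock: 9.48
position: [0.6289, -0.0216, 0.135]
tool_rot: [-3.141, -0.0, 1.753]
force: [-0.9, 0.3, -0.7]
grip_width: -0.0001
```

Request:
move_arm --moves "0 0 5 0; 0 0 10 0; 0 0 14 0; 0 0 17 0; 0 0 20 0; 0 0 22 0; 0 0 24 0; 0 0 26 0; 0 0 28 0; 0 0 28 0"

```text
clock: 10.32
position: [0.6317, -0.0213, 0.1102]
tool_rot: [3.135, 0.001, 1.753]
force: [-2.3, 0.9, 35.4]
grip_width: 0.0002
```

Request:
move_arm --moves "0 0 -12 0; 0 0 -24 0; 0 0 -36 0; 0 0 -48 0; 0 0 -60 0; 0 0 -60 0; 0 0 -60 0; 0 0 -60 0; 0 0 -60 0; 0 0 -60 0" --grip 1

```text
clock: 11.15
position: [0.6287, -0.021, 0.1667]
tool_rot: [-3.141, -0.0, 1.754]
force: [0.0, 0.6, -0.7]
grip_width: 0.0854
```

Request:
move_arm --moves "0 0 14 0; 0 0 28 0; 0 0 42 0; 0 0 56 0; 0 0 70 0; 0 0 84 0; 0 0 96 0; 0 0 106 0; 0 0 111 0; 0 0 111 0"

```text
clock: 11.98
position: [0.6285, -0.0211, 0.0552]
tool_rot: [-3.14, -0.0, 1.754]
force: [1.1, -0.4, 0.6]
grip_width: 0.0854
```

Request:
move_arm --moves "0 0 0 0; 0 0 0 0; 0 0 0 0; 0 0 0 0; 0 0 0 0; 0 0 0 0; 0 0 0 0; 0 0 0 0; 0 0 0 0; 0 0 0 0" --grip 0 --grip_force 60

```text
clock: 12.82
position: [0.6293, -0.021, 0.0568]
tool_rot: [3.141, 0.0, 1.754]
force: [-1.4, 0.0, 7.0]
grip_width: 0.0271
```

Request:
move_arm --moves "0 0 -6 0; 0 0 -14 0; 0 0 -24 0; 0 0 -36 0; 0 0 -50 0; 0 0 -65 0; 0 0 -80 0; 0 0 -95 0; 0 0 -110 0; 0 0 -120 0"

```text
clock: 13.65
position: [0.6295, -0.0211, 0.1789]
tool_rot: [3.139, 0.0, 1.754]
force: [0.0, 0.2, -0.8]
grip_width: 0.0268
```

Run:
```python
from h import *
s=bot.observe();print(s['clock'],s['position'],s['grip_width'],s['force'])
p=bot.grab_frame('side'); save(p,'s2.png',(180,60,440,320),2.2)
```

```text
13.65 [ 0.62947849 -0.02112218  0.17891041] 0.026777845040044008 [ 0.0035442   0.19693222 -0.80291176]
```

View pics/s2.png

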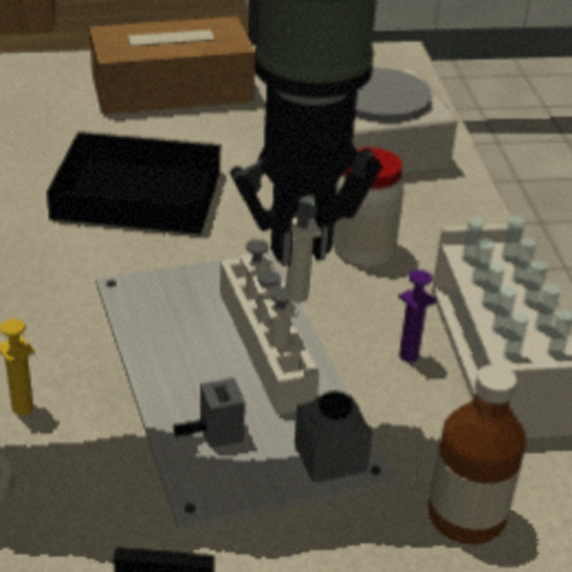

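Side crop: the barrel is held upright above the rack at (300,255). Its pocket at (290,355) is empty and three barrels remain.

Request:
move_arm --moves "15 -2 0 0; 35 -5 0 0; 60 -8 0 0; 87 -12 0 0; 114 -16 0 0; 141 -20 0 0; 168 -24 0 0; 195 -28 0 0; 222 -32 0 0; 249 -35 0 0"

```text
clock: 14.53
position: [0.5485, 0.2186, 0.1764]
tool_rot: [-3.141, 0.0, 1.754]
force: [1.5, -0.5, -0.9]
grip_width: 0.0269
```

Request:
move_arm --moves "27 -4 0 0; 54 -8 0 0; 81 -12 0 0; 108 -16 0 0; 135 -20 0 0; 160 -23 0 0; 183 -26 0 0; 200 -28 0 0; 212 -30 0 0; 214 -30 0 0"

```text
clock: 15.37
position: [0.4797, 0.4243, 0.176]
tool_rot: [-3.141, -0.0, 1.756]
force: [-0.8, 0.8, -0.5]
grip_width: 0.0271
```

Request:
move_arm --moves "0 0 10 0; 0 0 25 0; 0 0 40 0; 0 0 55 0; 0 0 70 0; 0 0 85 0; 0 0 100 0; 0 0 112 0; 0 0 120 0; 0 0 125 0"

```text
clock: 16.2
position: [0.4811, 0.4212, 0.0501]
tool_rot: [-3.141, 0.001, 1.753]
force: [-0.2, -0.1, -0.5]
grip_width: 0.0265
```

Request:
move_arm --moves "0 0 2 0; 0 0 3.5 0; 0 0 3.5 0; 0 0 3.5 0; 0 0 3.5 0; 0 0 3.5 0; 0 0 3.5 0; 0 0 3.5 0; 0 0 3.5 0; 0 0 3.5 0" --grip 0.5

```text
clock: 17.03
position: [0.4809, 0.4224, 0.0478]
tool_rot: [3.142, -0.0, 1.754]
force: [-1.0, 0.5, -0.5]
grip_width: 0.0429
```

Request:
move_arm --moves "0 0 -5 0; 0 0 -15 0; 0 0 -28 0; 0 0 -44 0; 0 0 -60 0; 0 0 -76 0; 0 0 -92 0; 0 0 -108 0; 0 0 -122 0; 0 0 -128 0"

```text
clock: 17.87
position: [0.4816, 0.4229, 0.1791]
tool_rot: [3.139, -0.002, 1.754]
force: [-0.3, 0.9, -0.2]
grip_width: 0.0427
```

Request:
move_arm --moves "-20 3 0 0; -45 7 0 0; -70 11 0 0; -95 15 0 0; -120 19 0 0; -145 23 0 0; -170 26 0 0; -195 30 0 0; -220 34 0 0; -245 38 0 0" --grip 1

```text
clock: 18.7
position: [0.5631, 0.1872, 0.1764]
tool_rot: [3.141, -0.0, 1.754]
force: [0.2, 0.3, 0.4]
grip_width: 0.0854
```

Run:
```python
from h import *
p=bot.grab_frame('side'); save(p,'s3.png',(180,60,440,320),2.2)
p=bot.grab_frame('top'); W=cloud(p); print('tray',rect(W,(.034,.046),(.489,.379),.15))
m=(W[...,2]>.06)&(np.hypot(W[...,0]-.489,W[...,1]-.379)<.1); print(m.sum(),np.nanmedian(W[m],0) if m.any() else '')
print(delta([.6216,.0182,.1755],1.754))
```

```text
tray (0, ((0.0, 0.0), (0.0, 0.0), 0.0))
0 
(array([-173.1,   27.3,    1.4]), -0.006)
```

View pics/s3.png

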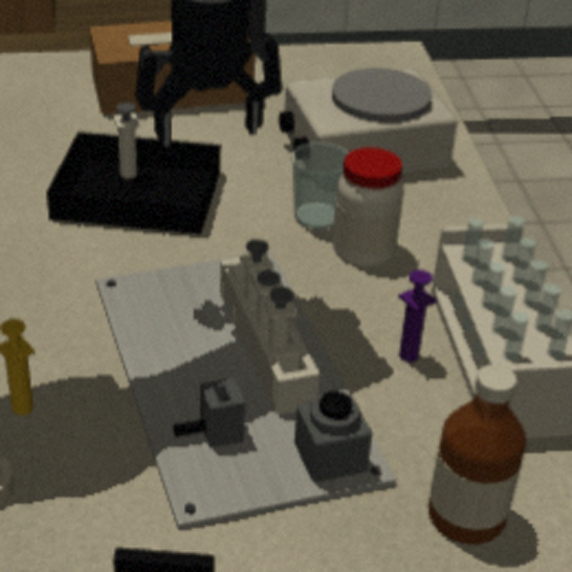

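The first barrel is standing in the tray at (127,145). On to the second one (k=1).

Request:
move_arm --moves "-25 4 0 0; -50 8 0 0; -75 12 0 0; -100 16 0 0; -125 20 0 0; -150 23 0 0; -167 26 0 0; -176 27 0 0; -178 27 0 0; -178 27 0 0"

```text
clock: 19.63
position: [0.6216, 0.0188, 0.1759]
tool_rot: [-3.142, -0.0, 1.754]
force: [0.3, 0.5, -0.1]
grip_width: 0.0851
```

Request:
move_arm --moves "0 0 14 0; 0 0 28 0; 0 0 42 0; 0 0 56 0; 0 0 70 0; 0 0 84 0; 0 0 98 0; 0 0 112 0; 0 0 119.5 0; 0 0 119.5 0"

```text
clock: 20.47
position: [0.6207, 0.0197, 0.0549]
tool_rot: [-3.139, -0.001, 1.755]
force: [0.4, -0.1, -0.4]
grip_width: 0.0856
```

Request:
move_arm --moves "0 0 0 0; 0 0 0 0; 0 0 0 0; 0 0 0 0; 0 0 0 0; 0 0 0 0; 0 0 0 0; 0 0 0 0; 0 0 0 0; 0 0 0 0" --grip 0

```text
clock: 21.3
position: [0.6222, 0.0182, 0.057]
tool_rot: [3.141, 0.0, 1.754]
force: [-0.8, 0.2, 5.7]
grip_width: 0.027
```

Request:
move_arm --moves "0 0 -6 0; 0 0 -14 0; 0 0 -24 0; 0 0 -36 0; 0 0 -50 0; 0 0 -65 0; 0 0 -80 0; 0 0 -95 0; 0 0 -110 0; 0 0 -120 0"

```text
clock: 22.13
position: [0.6222, 0.0182, 0.1789]
tool_rot: [3.14, 0.0, 1.754]
force: [0.2, -0.2, -0.8]
grip_width: 0.0268
```

Request:
move_arm --moves "12 -2 0 0; 30 -5 0 0; 50 -9 0 0; 71 -12 0 0; 92 -16 0 0; 113 -20 0 0; 134 -23 0 0; 155 -27 0 0; 176 -30 0 0; 197 -34 0 0"

```text
clock: 22.97
position: [0.5514, 0.2074, 0.1761]
tool_rot: [-3.141, -0.0, 1.754]
force: [-0.5, 0.3, 0.2]
grip_width: 0.027
```

Request:
move_arm --moves "21 -4 0 0; 42 -8 0 0; 63 -12 0 0; 84 -15 0 0; 105 -18 0 0; 126 -21 0 0; 147 -25 0 0; 168 -28 0 0; 180 -31 0 0; 181 -31 0 0"

```text
clock: 23.8
position: [0.4869, 0.381, 0.1759]
tool_rot: [-3.141, -0.001, 1.757]
force: [-0.6, 0.7, -0.8]
grip_width: 0.0267
```

Run:
```python
from h import *
p=bot.grab_frame('side'); W=cloud(p); print('tray',rect(W,(.034,.046),(.489,.379),.15)); print(bot.observe()['position'])
m=(W[...,2]>.06)&(W[...,2]<.115)&(np.hypot(W[...,0]-.489,W[...,1]-.379)<.1); print(m.sum(),np.nanmedian(W[m],0) if m.any() else '')
```

```text
tray (413, ((490.43310546875, 379.7816162109375), (160.50531005859375, 191.31297302246094), 75.32655334472656))
[0.48782759 0.37937334 0.17594303]
135 [0.48051237 0.41585271 0.08194805]
```

Tray unmoved. Lower, release, and return to k=3, which is 80 mm beyond k=1.

Request:
move_arm --moves "0 0 10 0; 0 0 25 0; 0 0 40 0; 0 0 55 0; 0 0 70 0; 0 0 85 0; 0 0 100 0; 0 0 115 0; 0 0 125 0; 0 0 128.5 0"

```text
clock: 24.68
position: [0.49, 0.3771, 0.0476]
tool_rot: [3.141, 0.0, 1.752]
force: [-7.4, -5.3, 52.9]
grip_width: 0.0269
```

Request:
move_arm --moves "0 0 0 0; 0 0 0 0; 0 0 0 0; 0 0 0 0; 0 0 0 0; 0 0 0 0; 0 0 0 0; 0 0 0 0; 0 0 0 0; 0 0 0 0" --grip 0.5

```text
clock: 25.52
position: [0.489, 0.3781, 0.0478]
tool_rot: [-3.142, 0.0, 1.754]
force: [0.1, -0.3, -0.6]
grip_width: 0.0427
```

Request:
move_arm --moves "0 0 -5 0; 0 0 -15 0; 0 0 -28 0; 0 0 -44 0; 0 0 -60 0; 0 0 -76 0; 0 0 -92 0; 0 0 -108 0; 0 0 -122 0; 0 0 -128 0"

```text
clock: 26.35
position: [0.4898, 0.3786, 0.179]
tool_rot: [3.139, -0.002, 1.754]
force: [-0.2, 0.3, -0.3]
grip_width: 0.0426
```

Request:
move_arm --moves "-15 3 0 0; -45 9 0 0; -75 15 0 0; -105 22 0 0; -135 28 0 0; -165 35 0 0; -195 42 0 0; -225 50 0 0; -255 57 0 0; -285 63 0 0" --grip 1

```text
clock: 27.18
position: [0.6032, 0.1072, 0.1759]
tool_rot: [-3.141, 0.0, 1.753]
force: [-0.1, 0.2, -0.5]
grip_width: 0.0857
```

Run:
```python
from h import *
p=bot.grab_frame('side'); W=cloud(p); print('tray',rect(W,(.034,.046),(.489,.379),.15)); print(bot.observe()['position'])
m=(W[...,2]>.06)&(W[...,2]<.115)&(np.hypot(W[...,0]-.489,W[...,1]-.379)<.1)
n,l,st,ce=cv2.connectedComponentsWithStats(m.astype(np.uint8))
for i in range(1,n): print(st[i,4],np.nanmedian(W[l==i],0))
print(delta([.6066,.097,.1755],1.754))
```

```text
tray (360, ((489.9228515625, 379.56317138671875), (158.38023376464844, 192.20179748535156), 75.46802520751953))
[0.60502981 0.10028119 0.1761962 ]
228 [0.48425072 0.37846252 0.08284985]
(array([-3.5,  1. ,  0.7]), -0.007)
```

Request:
move_arm --moves "-8 1 0 0; -13 2 0 0; -13 2 0 0; -13 2 20 0; -13 2 40 0; -13 2 60 0; -13 2 80 0; -13 2 100 0; -13 2 115 0; -13 2 119.5 0"

```text
clock: 28.07
position: [0.6056, 0.0982, 0.054]
tool_rot: [-3.138, -0.0, 1.756]
force: [0.5, 0.2, -1.2]
grip_width: 0.0855
```

Request:
move_arm --moves "0 0 0 0; 0 0 0 0; 0 0 0 0; 0 0 0 0; 0 0 0 0; 0 0 0 0; 0 0 0 0; 0 0 0 0; 0 0 0 0; 0 0 0 0" --grip 0

```text
clock: 28.9
position: [0.6077, 0.0971, 0.0573]
tool_rot: [3.14, -0.0, 1.754]
force: [-0.6, 0.8, 6.8]
grip_width: 0.027
```

Request:
move_arm --moves "0 0 -6 0; 0 0 -14 0; 0 0 -24 0; 0 0 -36 0; 0 0 -50 0; 0 0 -65 0; 0 0 -80 0; 0 0 -95 0; 0 0 -110 0; 0 0 -120 0"

```text
clock: 29.73
position: [0.6077, 0.097, 0.1789]
tool_rot: [3.139, -0.0, 1.754]
force: [-0.3, -0.2, -1.0]
grip_width: 0.0266
```

Request:
move_arm --moves "10 -3 0 0; 35 -9 0 0; 63 -16 0 0; 92 -24 0 0; 121 -32 0 0; 150 -40 0 0; 179 -47 0 0; 208 -54 0 0; 235 -61 0 0; 253 -65 0 0"

```text
clock: 30.57
position: [0.4946, 0.3372, 0.1757]
tool_rot: [-3.14, -0.001, 1.757]
force: [0.8, 0.4, -0.8]
grip_width: 0.027
```

Run:
```python
from h import *
p=bot.grab_frame('side'); W=cloud(p); print('tray',rect(W,(.034,.046),(.489,.379),.15)); print(bot.observe()['position'])
```

```text
tray (424, ((488.2539367675781, 394.3895568847656), (160.59217834472656, 191.32382202148438), 75.84246826171875))
[0.49323954 0.34020453 0.17558776]
```

Request:
move_arm --moves "0 0 10 0; 0 0 25 0; 0 0 40 0; 0 0 55 0; 0 0 70 0; 0 0 85 0; 0 0 100 0; 0 0 113 0; 0 0 122 0; 0 0 124.5 0"

```text
clock: 31.45
position: [0.4966, 0.3331, 0.05]
tool_rot: [-3.14, 0.001, 1.753]
force: [-0.5, -0.4, -0.1]
grip_width: 0.027
```

Request:
move_arm --moves "0 0 0 0; 0 0 0 0; 0 0 0 0; 0 0 0 0; 0 0 0 0; 0 0 0 0; 0 0 0 0; 0 0 0 0; 0 0 0 0; 0 0 0 0" --grip 0.5

```text
clock: 32.28
position: [0.4972, 0.3339, 0.0518]
tool_rot: [-3.142, 0.0, 1.754]
force: [1.0, -1.0, 0.3]
grip_width: 0.0424
```

Request:
move_arm --moves "0 0 -5 0; 0 0 -15 0; 0 0 -28 0; 0 0 -44 0; 0 0 -64 0; 0 0 -84 0; 0 0 -104 0; 0 0 -124 0; 0 0 -144 0; 0 0 -164 0"

```text
clock: 33.12
position: [0.4972, 0.3337, 0.2183]
tool_rot: [3.141, -0.001, 1.754]
force: [0.0, 0.2, -0.5]
grip_width: 0.0425
```

Request:
move_arm --moves "-20 0 -4 0; -50 0 -8 0; -80 0 -12 0; -110 0 -16 0; -140 0 -20 0; -170 0 -24 0; -200 0 -28 0; -230 0 -32 0; -260 0 -36 0; -290 0 -40 0" --grip 1

```text
clock: 33.95
position: [0.55, 0.0471, 0.2575]
tool_rot: [3.14, -0.0, 1.754]
force: [0.1, 0.5, -0.2]
grip_width: 0.0855
```

Run:
```python
from h import *
s=bot.observe(); print(s['position'],s['tool_rot'],s['qpos'])
p=bot.grab_frame('side'); W=cloud(p); save(p,'s4.png',s=1.4)
print('tray',rect(W,(.034,.046),(.489,.379),.15));print('handle',rect(W,(.155,.175),(.488,-.345),.08))
print('panel+',rect(W,(.105,.128),(.50,-.34),.13))
p=bot.grab_frame('top'); W=cloud(p); print('handle',rect(W,(.155,.175),(.488,-.345),.08))
for d in bot.pinpoint(p,'guard_tongue')[:2]: print(d,at(W,d['at']))
print(delta([.487,-.346,.30],2.967))
```

```text
[0.54999547 0.0471201  0.25753426] [ 3.14017139e+00 -3.71832251e-04  1.75353831e+00] [-0.47441333  0.39739162  0.38069416  1.78087155 -0.17288864  0.99462172
  0.15650953]
tray (446, ((488.6743469238281, 395.1028137207031), (157.61965942382812, 190.78662109375), 75.76008605957031))
handle (425, ((487.4119567871094, -346.6637878417969), (14.278438568115234, 69.83696746826172), 81.00403594970703))
panel+ (875, ((487.119140625, -346.21728515625), (13.972738265991211, 170.52743530273438), 80.1225814819336))
handle (239, ((485.9111328125, -345.8024597167969), (13.349153518676758, 69.67068481445312), 79.10889434814453))
{'at': [428.0, 202.8], 'conf': 0.72} [ 0.59106278 -0.36336332  0.04078491]
(array([-374.7, -132. ,  -42.7]), -1.217)
```

View pics/s4.png

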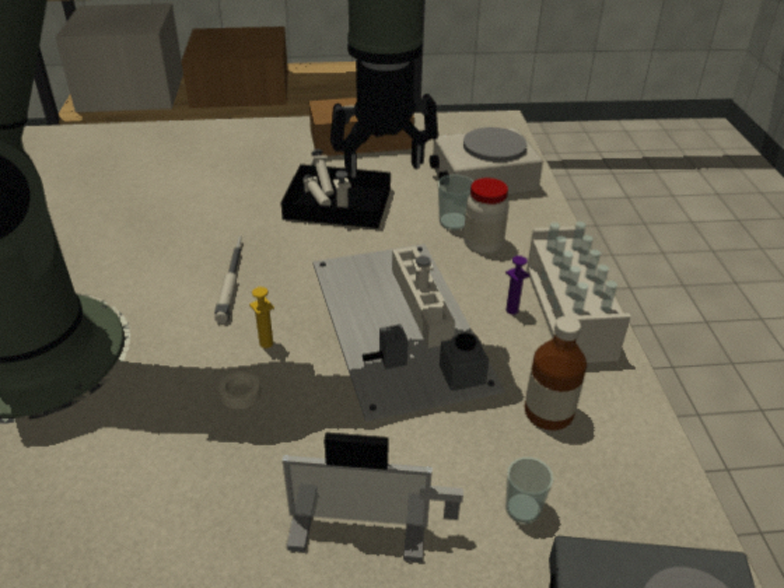

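Side view: the tray was knocked about 15 mm in +y between two looks, and two of the barrels in it, at (318,185) and (322,165), have toppled. I'll check that they lie within it.

Run:
```python
from h import *
p=bot.grab_frame('side'); W=cloud(p); save(p,'s5.png',(195,95,290,170),6)
c=np.array([.4885,.395]); a=np.radians(165.8-180); ex=np.array([np.cos(a),np.sin(a)]); ey=np.array([-ex[1],ex[0]])
f=p['frame'].astype(int); m=(f.min(2)>70)&(np.hypot(W[...,0]-c[0],W[...,1]-c[1])<.13)&(W[...,2]>.008)
n,l,st,ce=cv2.connectedComponentsWithStats(m.astype(np.uint8))
for i in range(1,n):
    if st[i,4]>10:
        P=W[l==i]; q=P[:,:2]-c; q=np.c_[q@ex,q@ey,P[:,2]]; print(st[i],np.round(q.min(0),3),np.round(q.max(0),3),np.round(np.median(q,0),3))
```

```text
[218 109  20  37 331] [-0.076 -0.034  0.011] [-0.014  0.084  0.066] [-0.04   0.024  0.028]
[238 128   5   7  23] [ 0.006 -0.076  0.079] [ 0.021 -0.052  0.088] [ 0.014 -0.062  0.085]
```

View pics/s5.png

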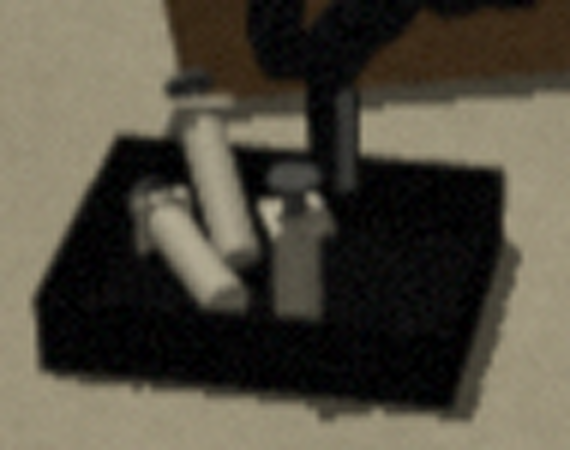

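All three middles are within the tray: the leaning one's flange is at tray y 0.084, so its middle is about 0.047. Now the guard.

Request:
move_arm --moves "-15 -6 -4 -0.12; -35 -13 -8 -0.24; -58 -21 -12 -0.36; -82 -29 -17 -0.48; -106 -38 -22 -0.6; -130 -46 -27 -0.72; -154 -55 -32 -0.84; -178 -63 -37 -0.96; -202 -72 -40 -1.08; -226 -80 -42 -1.2"

```text
clock: 34.98
position: [0.5124, -0.1881, 0.2988]
tool_rot: [3.141, 0.001, 2.961]
force: [0.3, 0.6, -0.3]
grip_width: 0.0855
```

Run:
```python
from h import *
bot.grab_frame('side');s=bot.observe(); print(s['position'],s['tool_rot'],s['qpos'])
print(delta([.4867,-.346,.25],2.964))
```

```text
[ 0.51126472 -0.19325805  0.29917454] [-3.13951280e+00  1.31440190e-03  2.97097233e+00] [ 0.08865141  0.33141544  0.21420445  1.73434955 -0.07623881  1.08252321
  1.72741151]
(array([  -1.7, -154.6,   49.5]), 0.007)
```

Request:
move_arm --moves "0 -20 5 -0.01; 0 -40 10 -0.01; 0 -60 16 -0.01; 0 -80 22 -0.01; 0 -100 28 -0.01; 0 -120 34 -0.01; 0 -138 40 -0.01; -1 -150 45 -0.01; -1 -154 49 -0.01; -1 -154 49 -0.01"

```text
clock: 35.87
position: [0.4846, -0.3392, 0.2482]
tool_rot: [3.141, -0.001, 2.963]
force: [-0.3, -0.1, 0.9]
grip_width: 0.0852
```

Run:
```python
from h import *
p=bot.grab_frame('wrist'); W=cloud(p);s=bot.observe(); print(s['position'],s['tool_rot'],s['qpos'])
print('handle',rect(W,(.15,.175),(.488,-.346),.07)); print('panel',rect(W,(.11,.128),(.488,-.346),.13))
save(p,'w2.png')
print(delta([.4867,-.346,.13],2.964))
```

```text
[ 0.48499439 -0.3385964   0.24861069] [ 3.14107798e+00 -5.08122694e-04  2.96406062e+00] [ 0.33865189  0.46068664  0.24236184  1.6821596  -0.1262962   1.01470963
  2.01684244]
handle (1736, ((487.2433166503906, -347.08428955078125), (11.572230339050293, 70.22760009765625), 79.70621490478516))
panel (1041, ((488.1151428222656, -346.9083557128906), (10.74122428894043, 169.6767120361328), 79.75611114501953))
(array([ -3. ,  -7. , 118.6]), 0.0)
```

View pics/w2.png

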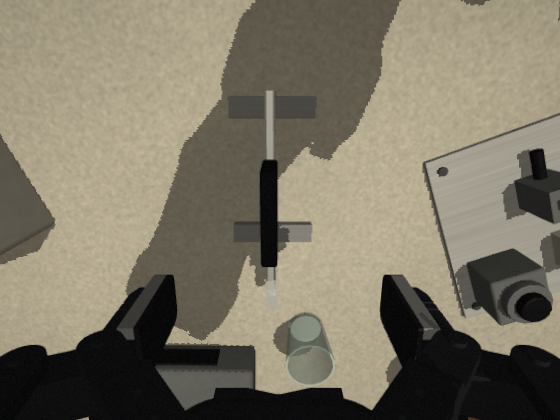

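Wrist view: the handle at (268,213) is centred between the jaws and parallel to the pads; the tongue bracket is at (272,290), and the switch and button are at the right edge.

Request:
move_arm --moves "-4 -8 0 0; -4 -8 10 0; -4 -8 25 0; -4 -8 40 0; -4 -8 58 0; -4 -8 76 0; -4 -8 94 0; -4 -8 108 0; -4 -8 116 0; -4 -8 119 0"

```text
clock: 36.75
position: [0.4869, -0.3475, 0.1284]
tool_rot: [3.141, -0.002, 2.964]
force: [-0.1, -0.2, 0.4]
grip_width: 0.0851
```

Request:
move_arm --moves "0 0 0 0; 0 0 0 0; 0 0 0 0; 0 0 0 0; 0 0 0 0; 0 0 0 0; 0 0 0 0; 0 0 0 0; 0 0 0 0; 0 0 0 0" --grip 0 --grip_force 110

```text
clock: 37.58
position: [0.4874, -0.3478, 0.1301]
tool_rot: [3.141, 0.0, 2.964]
force: [-1.0, 4.5, 6.3]
grip_width: 0.0107
```

Run:
```python
from h import *
s=bot.observe(); print(s['position'],s['tool_rot'],s['force'],s['grip_width'])
```

```text
[ 0.48741365 -0.34784171  0.13010659] [3.14125768e+00 2.96043739e-04 2.96399881e+00] [-1.01921809  4.52671179  6.29531979] 0.010672322951739789
```

Request:
move_arm --moves "0 0 -4 0; 0 0 -10 0; 0 0 -20 0; 0 0 -32 0; 0 0 -45 0; 0 0 -58 0; 0 0 -71 0; 0 0 -84 0; 0 0 -94 0; 0 0 -100 0"

```text
clock: 38.42
position: [0.4875, -0.3484, 0.2318]
tool_rot: [-3.141, 0.002, 2.964]
force: [-0.3, -0.2, -4.9]
grip_width: 0.0103
```

Request:
move_arm --moves "0 5 0 0.02; 1 15 0 0.06; 2 30 0 0.11; 3 50 0 0.17; 4 74 0 0.24; 5 98 0 0.31; 7 123 0 0.38; 8 148 0 0.455; 10 173 0 0.53; 11 197 0 0.604"

```text
clock: 39.25
position: [0.5111, -0.1509, 0.23]
tool_rot: [3.141, -0.0, 2.356]
force: [0.7, 0.0, -5.0]
grip_width: 0.0108
```

Request:
move_arm --moves "14 18 0 0.07; 28 36 0 0.14; 42 54 0 0.21; 56 72 0 0.28; 70 90 0 0.35; 84 108 0 0.42; 98 126 0 0.49; 109 141 0 0.55; 117 151 0 0.59; 120 155 0 0.604"

```text
clock: 40.08
position: [0.5353, 0.0446, 0.2298]
tool_rot: [-3.142, -0.001, 1.756]
force: [-0.6, -0.8, -5.6]
grip_width: 0.0107
```

Run:
```python
from h import *
p=bot.grab_frame('wrist'); W=cloud(p);s=bot.observe(); print(s['position'],s['tool_rot'],s['force'],s['grip_width'])
save(p,'w3.png'); 
for l in ['guard_tongue','slot','guard_grip']:
    for d in bot.pinpoint(p,l)[:2]: print(l,d,at(W,d['at']))
print('switch',rect(W,(.054,.066),(.5558,-.067),.035))
p=bot.grab_frame('side'); save(p,'s6.png',(200,120,380,300),3.3); W=cloud(p)
for l in ['guard_tongue','slot','guard_grip']:
    for d in bot.pinpoint(p,l)[:2]: print(l,d,at(W,d['at']))
```

```text
[0.53533616 0.04434676 0.2297926 ] [-3.14143769e+00 -5.18206228e-04  1.75680706e+00] [ 0.38732203  1.51107882 -5.49700971] 0.010777166428278003
guard_grip {'at': [278.3, 291.4], 'conf': 0.85} [0.53352878 0.05759002 0.26476672]
switch (0, ((0.0, 0.0), (0.0, 0.0), 0.0))
guard_tongue {'at': [283.7, 210.5], 'conf': 0.69} [ 0.56059168 -0.07455623  0.13875348]
slot {'at': [283.9, 237.9], 'conf': 0.87} [ 0.56337357 -0.06353915  0.05798731]
guard_grip {'at': [268.9, 132.1], 'conf': 0.65} [0.53794998 0.01786507 0.26431517]
```

View pics/w3.png

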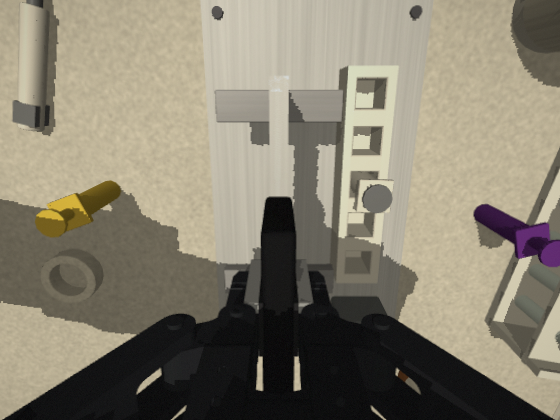

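View pics/s6.png

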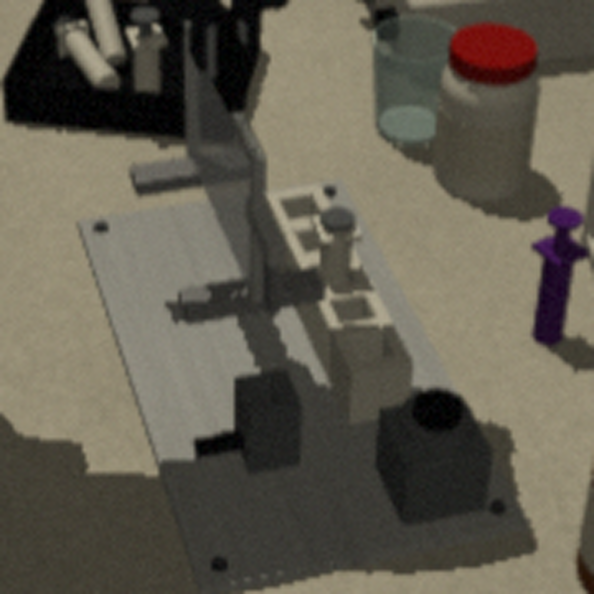

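Request:
move_arm --moves "0 0.6 4 0; 0 0.6 10 0; 0 0.6 18 0; 0 0.6 27 0; 0 0.6 36 0; 0 0.6 45 0; 0 0.6 52 0; 0 0.6 56 0; 0 0.6 58 0; 0 0.6 58 0"

```text
clock: 41.32
position: [0.5358, 0.0423, 0.1714]
tool_rot: [-3.141, 0.0, 1.756]
force: [-0.4, -1.4, -6.4]
grip_width: 0.0107
```

Run:
```python
from h import *
p=bot.grab_frame('side'); save(p,'s7.png',(240,180,350,270),5.3); W=cloud(p)
s=bot.observe(); print(s['position'],s['tool_rot'],s['force'],s['grip_width'])
print(delta([.5359,.0432,.172],1.756))
for l in ['guard_tongue','slot']:
    for d in bot.pinpoint(p,l)[:1]: print(l,d,at(W,d['at']),onplane(p,d['at'],.072 if l!='slot' else .06))
print('switch',rect(W,(.055,.063),(.5558,-.067),.03))
m=(W[...,2]>.066)&(W[...,2]<.1)&(np.hypot(W[...,0]-.556,W[...,1]+.072)<.03)
P=W[m]; print(len(P),P.min(0),P.max(0),np.median(P,0))
p=bot.grab_frame('top'); W=cloud(p)
m=(W[...,2]>.085)&(W[...,2]<.14)&(np.hypot(W[...,0]-.556,W[...,1]+.067)<.03)
P=W[m]; print(len(P),np.median(P,0) if len(P) else '')
```

```text
[0.53592893 0.04234244 0.17181224] [-3.14155719e+00  7.01981839e-05  1.75570258e+00] [ 0.1409007   0.17005509 -5.56760793] 0.010835194157559165
(array([ 0.8,  0.1, -0.2]), -0.0)
guard_tongue {'at': [280.1, 233.7], 'conf': 0.97} [ 0.55569611 -0.05404488  0.058657  ] [ 0.55471119 -0.06630295  0.072     ]
slot {'at': [278.5, 238.2], 'conf': 0.91} [ 0.55091926 -0.05748259  0.05711784] [ 0.55152549 -0.06661045  0.06      ]
switch (189, ((555.9065551757812, -61.668006896972656), (35.3071174621582, 48.579593658447266), 10.644518852233887))
47 [ 0.5530022  -0.07679792  0.07071698] [ 0.56013832 -0.05742539  0.09994112] [ 0.55605615 -0.07255054  0.08501455]
67 [ 0.55395719 -0.06287412  0.1260801 ]
```

View pics/s7.png

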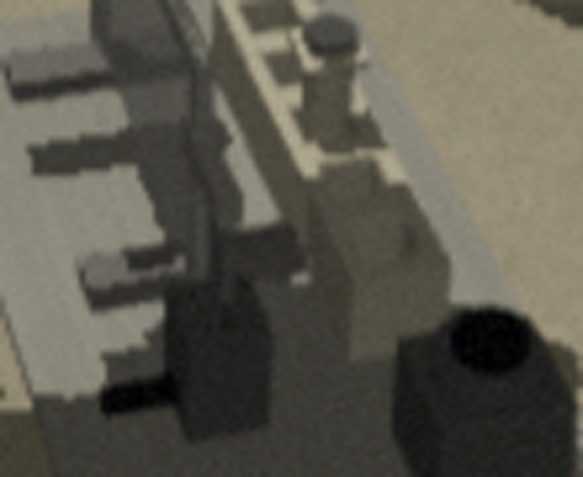

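The crop shows the tongue just above the switch at (215,290). Measured x of tongue and switch agree at 0.556. Descending stepwise.

Request:
move_arm --moves "0.6 0 2 0; 0.6 0 4 0; 0.6 0 6 0; 0.6 0 8 0; 0.6 0 10 0; 0.6 0 12 0; 0.6 0 14 0; 0.6 0 15 0; 0.6 0 16 0; 0.6 0 16 0"

```text
clock: 42.35
position: [0.5357, 0.0429, 0.1556]
tool_rot: [-3.141, 0.0, 1.756]
force: [-0.2, -0.8, -5.0]
grip_width: 0.0107
```

Request:
move_arm --moves "0 0 2 0; 0 0 4 0; 0 0 6 0; 0 0 8 0; 0 0 10 0; 0 0 12 0; 0 0 14 0; 0 0 15.5 0; 0 0 17 0; 0 0 17 0"

```text
clock: 43.18
position: [0.5357, 0.0429, 0.1385]
tool_rot: [-3.141, 0.0, 1.756]
force: [-0.4, -0.3, -5.0]
grip_width: 0.0106
```

Request:
move_arm --moves "0 0 0.5 0; 0 0 1 0; 0 0 1.5 0; 0 0 1.5 0; 0 0 1.5 0; 0 0 1.5 0; 0 0 1.5 0; 0 0 1.5 0; 0 0 1.5 0; 0 0 1.5 0"

```text
clock: 44.02
position: [0.5363, 0.0431, 0.1379]
tool_rot: [3.14, -0.0, 1.756]
force: [-1.0, 0.7, 6.4]
grip_width: 0.0105
```

Request:
move_arm --moves "0 0 0 0; 0 0 0 0; 0 0 0 0; 0 0 0 0; 0 0 0 0; 0 0 0 0; 0 0 0 0; 0 0 0 0; 0 0 0 0; 0 0 0 0" --grip 0.6

```text
clock: 44.85
position: [0.5358, 0.043, 0.1373]
tool_rot: [-3.142, 0.0, 1.756]
force: [-0.6, 1.0, 0.5]
grip_width: 0.051
```

Request:
move_arm --moves "0 0 -5 0; 0 0 -15 0; 0 0 -30 0; 0 0 -45 0; 0 0 -62 0; 0 0 -79 0; 0 0 -96 0; 0 0 -113 0; 0 0 -125 0; 0 0 -130 0"

```text
clock: 45.68
position: [0.5363, 0.0429, 0.2698]
tool_rot: [3.139, -0.0, 1.756]
force: [0.5, -0.4, 0.4]
grip_width: 0.0512
```

Run:
```python
from h import *
s=bot.observe(); print(s['position'],s['tool_rot'],s['force'],s['grip_width'])
for c in ['top','side','wrist']:
    p=bot.grab_frame(c); W=cloud(p)
    print(c,'handle',rect(W,(.155,.18),(.536,.043),.06),'panel',rect(W,(.115,.135),(.536,.043),.1))
    m=(W[...,2]>.04)&(np.hypot(W[...,0]-.66,W[...,1]+.115)<.03)
    P=W[m]; 
    if len(P):
        print(' top z',np.percentile(P[:,2],[10,50,90]))
    for l in ['start_button_top','guard_tongue']:
        for d in bot.pinpoint(p,l)[:1]: print(' ',l,d,at(W,d['at'],1),onplane(p,d['at'],.083))
    for d in bot.search_frame(p,'amber_bottle')[:1]: print(' bottle',d,at(W,d['at']))
    m=(W[...,2]>.1)&(np.hypot(W[...,0]-.75,W[...,1]+.17)<.06)
    if m.sum()>5: print(' bottle cloud',W[m].min(0),W[m].max(0))
    save(p,c+'8.png')
```

```text
[0.53632727 0.04289373 0.26979218] [ 3.13883014e+00 -2.86369386e-04  1.75552026e+00] [ 0.49535208 -0.36979905  0.43818472] 0.05117358314320753
top handle (0, ((0.0, 0.0), (0.0, 0.0), 0.0)) panel (0, ((0.0, 0.0), (0.0, 0.0), 0.0))
 top z [0.05933836 0.07194566 0.08256189]
  start_button_top {'at': [323.8, 173.7], 'conf': 0.63} [ 0.6567699  -0.10693143  0.08306884] [ 0.65708605 -0.10623114  0.083     ]
 bottle {'at': [355.2, 130.4], 'conf': 0.64} [ 0.74941503 -0.17222091  0.12402904]
 bottle cloud [ 0.7322444  -0.21998316  0.10001113] [ 0.80406855 -0.15113509  0.17377134]
side handle (192, ((536.9194946289062, 43.99269104003906), (12.380383491516113, 72.24117279052734), 10.704178810119629)) panel (186, ((536.3751831054688, 43.52186965942383), (11.95051383972168, 171.23634338378906), 11.100871086120605))
 top z [0.04865007 0.06552061 0.0812152 ]
  start_button_top {'at': [335.6, 240.1], 'conf': 0.6} [ 0.66357205 -0.10491587  0.08115206] [ 0.66249127 -0.10622076  0.083     ]
  guard_tongue {'at': [281.1, 244.7], 'conf': 0.8} [ 0.55502722 -0.0837902   0.05602894] [ 0.55237565 -0.11114231  0.083     ]
 bottle {'at': [400.4, 271.9], 'conf': 0.82} [ 0.76205045 -0.21766403  0.09835894]
 bottle cloud [ 0.73417648 -0.22138932  0.10004225] [ 0.80188025 -0.15934858  0.17206316]
wrist handle (1660, ((537.6194458007812, 43.788368225097656), (11.927371978759766, 69.6791763305664), 10.373950958251953)) panel (953, ((537.2276000976562, 42.78488540649414), (11.026629447937012, 169.3230743408203), 9.758926391601562))
 top z [0.0596342  0.06098396 0.0723898 ]
 bottle {'at': [417.7, 407.6], 'conf': 0.64} [ 0.73570221 -0.1788062   0.09913838]
 bottle cloud [ 0.73415182 -0.19443402  0.1000644 ] [ 0.74768249 -0.16625905  0.11792556]
```

View pics/side8.png

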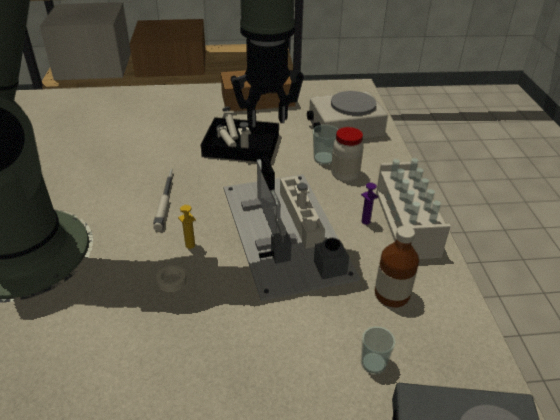

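The guard stands upright with its tongue in the switch, at (281,245). Now the button.

Request:
move_arm --moves "-20 11 0 0; -42 23 0 0; -64 35 0 0; -86 47 0 0; -108 60 0 0; -130 72 0 0; -152 84 0 0; -165 91 0 0; -170 94 0 0; -170 94 0 0" --grip 0

```text
clock: 47.12
position: [0.6596, -0.108, 0.2668]
tool_rot: [-3.141, 0.0, 1.754]
force: [-0.4, 0.5, -0.0]
grip_width: -0.0004
```

Request:
move_arm --moves "0 0 18 0; 0 0 36 0; 0 0 54 0; 0 0 72 0; 0 0 90 0; 0 0 108 0; 0 0 126 0; 0 0 140 0; 0 0 150 0; 0 0 150 0"

```text
clock: 47.95
position: [0.6585, -0.106, 0.1155]
tool_rot: [-3.139, -0.001, 1.756]
force: [0.3, 0.7, 0.0]
grip_width: -0.0001
```

Run:
```python
from h import *
p=bot.grab_frame('side'); save(p,'s9.png',(260,150,420,300),3.5); W=cloud(p)
s=bot.observe(); print(s['position'],s['force'],s['grip_width'])
```

```text
[ 0.65903595 -0.10632183  0.11685029] [-0.32187074 -0.09316163  0.19624213] -0.0001740621600977703
```

View pics/s9.png

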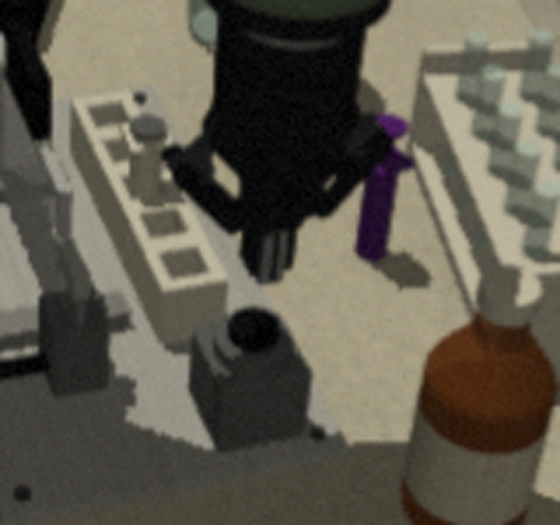

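Request:
move_arm --moves "0 0 8 0; 0 0 16 0; 0 0 24 0; 0 0 29 0; 0 0 32 0; 0 0 35 0; 0 0 37 0; 0 0 39 0; 0 0 40.5 0; 0 0 40.5 0"

```text
clock: 48.83
position: [0.6594, -0.1069, 0.0768]
tool_rot: [-3.142, 0.0, 1.756]
force: [-1.9, 0.6, 5.0]
grip_width: -0.0
```

Request:
move_arm --moves "0 0 0.5 0; 0 0 1 0; 0 0 1.5 0; 0 0 2 0; 0 0 2.5 0; 0 0 2.5 0; 0 0 2.5 0; 0 0 2.5 0; 0 0 2.5 0; 0 0 2.5 0"

```text
clock: 49.67
position: [0.6596, -0.1069, 0.0758]
tool_rot: [3.141, -0.0, 1.756]
force: [-10.1, 2.9, 22.8]
grip_width: -0.0001
```

Request:
move_arm --moves "0 0 -6 0; 0 0 -14 0; 0 0 -25 0; 0 0 -40 0; 0 0 -60 0; 0 0 -80 0; 0 0 -100 0; 0 0 -120 0; 0 0 -140 0; 0 0 -150 0"

```text
clock: 50.5
position: [0.6602, -0.1071, 0.2274]
tool_rot: [3.139, 0.001, 1.756]
force: [0.2, -0.5, -0.6]
grip_width: 0.0001
```

Run:
```python
from h import *
p=bot.grab_frame('side'); save(p,'s10.png'); W=cloud(p)
s=bot.observe(); print(s['clock'],s['position'],s['force'])
print('handle',rect(W,(.155,.18),(.536,.043),.06),'panel',rect(W,(.115,.135),(.536,.043),.1),'foot-panel',rect(W,(.06,.08),(.536,.043),.09))
print('tray',rect(W,(.034,.046),(.489,.395),.15))
p=bot.grab_frame('top'); W=cloud(p); m=(W[...,2]>.09)&(np.hypot(W[...,0]-.6145,W[...,1]-.0575)<.03); print('cap',np.nanmedian(W[m],0),W[m][:,2].max())
```

```text
50.55 [ 0.66056338 -0.10719966  0.22814572] [ 0.8865243  -0.12029236  1.75403311]
handle (188, ((536.7166137695312, 44.30044937133789), (12.564485549926758, 71.87419128417969), 11.448332786560059)) panel (190, ((536.6876220703125, 44.0355339050293), (11.108694076538086, 175.244873046875), 11.842543601989746)) foot-panel (206, ((537.1334838867188, 42.20945739746094), (119.62895965576172, 130.33187866210938), 54.719181060791016))
tray (448, ((488.1966247558594, 394.61566162109375), (155.9766082763672, 191.29425048828125), 76.13639068603516))
cap [0.61203211 0.05564524 0.0989521 ] 0.10459680401778626
```

View pics/s10.png

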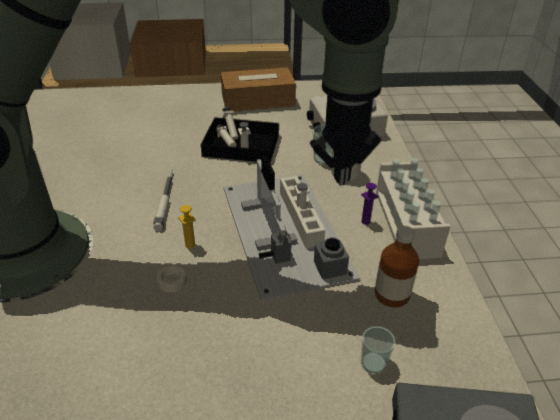

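The final view shows everything in place: guard at (268,205), free barrel at (303,193), rejects in the tray at (240,138), and nothing knocked over. Handing in.

```bash
python3 -c "
from h import *
print(bot.job_done())"
```

```text
the job is handed in; nothing more can be done
None
```

The dosing station is set up and the job was handed in at about 50 s. `job_done()` gives no verdict, so the result rests on my own checks.

- **Plungers:** Four barrels were in the rack. Only the one in the middle pocket went fully home; its tip stopped at 0.101 m, and the last picture still shows it standing. The other three stopped dead after about 7.5, 8.8 and 10 mm. I can't tell the barrels' letters apart, but three sticking and one free fits the rules.
- **Rejects:** All three sticking barrels are in the tray. The tray was knocked about 15 mm aside during the run, and two barrels in it toppled. One of those leans over the tray wall, but I put its middle at about 47 mm in tray y (limit 73). The third stands at about -57 to -62 mm, also inside.
- **Guard:** The tongue went down the slot without resistance until the feet met the plate, at a tool height of 0.138 m as expected. In the last check the guard was still in place. Its yaw read 11.4–11.8° from the side camera (earlier 9.8–11.1° over all cameras), against about 10.6° for the station, well within the limit.
- **Start button:** It was pressed once to its stop (23 N) and released. I saw no sign of it staying down, but did not measure its final travel.
- **Disagreements:** The cameras differed by 1–2 mm, and by up to 7 mm on the button's position. One barrel met the tray floor with 53 N at the wrist while I set it down.
- **Bystanders:** No bottle, jar or beaker was knocked over, and the arm ended clear of everything.

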